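Rotate the cream jars in the dressing-table organiser

ROBOT

A 6-joint arm with a two-finger parallel gripper is mounted at the origin on the work surface. World frame = base frame: x ahead of the robot, y to its left, z up, the work surface at z = 0. Lengths are in mm, angles in rad, forces in N, time in s.
With the tool pointing down it reaches from about 275 to 725 mm from the base axis. Payload 15.9 kg.
Tool frame: the origin (TCP) lies midway between the tips of the shut fingers; the grasp point (between the pads) lies grip_point_offset behind it (grip_point_offset is the distance from the TCP to the grasp point, in mm); y points along the fingers, x is the direction in which the jaws open and shut, and the axes are right-handed (so a half turn about y gives the same grasp; the last joint's range is limited). The gripper opens to 85 mm and grips with 20 to 120 N. Pads are 22 mm wide; open, the fingers measure 114 mm over their backs; the gripper's body (76 mm by 85 mm) begins 54 mm behind the grasp point. The pads swing forward as they close: fully open they stand 13 mm farther back than shut.
Start: joints at [1.307, 0.213, -0.034, 1.323, 0, 1.571], TCP at [130.37, 482.689, 231.306] pointing down, gripper open.
Joint ranges: [-2.98, 2.98], [-0.74, 1.72], [-1.14, 1.35], [-2.1, 2.04], [-1.57, 1.44], [-3.14, 3.14]. Speed limits (rad/s): [1.89, 1.89, 2.39, 2.57, 3.14, 3.14].

INTERFACE

Orientations are given as a 3x3 rotation matrix whose columns are the frame's x, y, z axes.
In Python, from station import * gives the robot as it stands. The module is installed in compiled form; this text tells all that it offers.
- The arm moves only by the tool arm_command, never from a script. Its arguments are lists of equal length, an entry for each row: "gripper": the finger opening in m, from 0 to 0.0854; "dp": the shift along the tool's x, y, z in m, a list of three; "roll": the turn about the tool's y in rad. A call has 1 to 20 rows; each row shifts and turns the pose as measured when the row begins, along the tool's axes as they then stand; what a row does not reach is not made up. A row lasts 1/8 s, in which the tool goes at most 62.5 mm and 10.7 degrees, less where a joint would pass 70% of its speed; a pose out of reach is approached as far as the arm can. A call with a gripper value outside its range is refused whole. The fingers move at their own pace and stop on an object; "newtons" is the grip in N (left out, the last holds). Time passes only in rows, so rows that do not move let the fingers close. It gives the time, the measured TCP pose, the force and the opening at its end, in the units of the state.
- observe(): the state, without advancing time (a new reading comes with each control period).
- get_image(name): name is "scene" or "top" or "wrist"; returns the picture (400x640x3 uint8, red, green, blue); there is no depth.
- get_calibration(name): a dict with "intrinsics" (3x3 intrinsics, pixels), "dist_coeffs" ([k1, k2, p1, p2, k3] as OpenCV has them; the pictures are not rectified), "R" (3x3) and "t" (3): a world point X has camera coordinates R X + t; the wrist camera has in their place "mount" (4x4, takes a point from camera to tool coordinates, whose origin is the TCP and whose axes are the tool frame's). Camera axes: x right, y down, z forward; pixel columns grow to the right and rows downward; lengths in mm; the calibration is good to about 2 mm. A picture is of the moment at which its call begins: read the wrist's pose just before it. get_calibration takes no time and is no camera call.
- finish_job(): hands the job in, once; it reports no verdict.
The state is a dict: "t": time; "joint_positions": joint angles; "dq": joint speeds; "effort": joint torques, N m; "eef_pos": TCP position; "orientation": TCP orientation; "wrist_force": force on the tool from outside, world axes, zero at the start; "moment": the same for the moment, N m; "gripper_width": opening from 0.0 (shut) to 1.0 (fully open).
Only numpy, scipy, OpenCV 4.12 (cv2) and the standard library are available. Lean on these libraries where they do the work, as an engineer would, in place of code of your own. Each camera call takes 0.05 s, during which the arm holds its last target. There are 200 camera calls.

TASK

The middle lane of the make-up organiser is to become one undivided lane of face cream, oldest stock at the gold front end. First lift the pink divider out of its grooves and put it in the yellow box; then, without lifting them, slide the two old jars (red dots) forward until they stand against the gold front lip. Then load the two new jars (green dots) from the cardboard tray behind them, all four upright in the lane and closed up jar against jar, and leave everything else where it is.

Things in the scene. Friction and masses are not known exactly. Their poses are not given: they have to be found in the camera images.
- organiser: Fixed three-lane cosmetics organiser, 305 mm long (its x) by 204 mm (its y): grey floor 4 mm thick, white walls to 18 mm above it, a gold lip as high, 10 mm thick, across its front (-x) end, a white one at its back. Lanes run along x, each 60 x 290 mm inside; middle lane's walls 6 mm thick. Side lanes hold flat tins, lower than the walls. Origin: underside, mid-length of the lanes.
- lane_front (a point): On the floor of the middle lane (4 mm above the table), at the inner face of the gold front lip, midway between the lane's walls; x points along the lane to the back, y across it, z up. Jars closed up against the lip have their origins at x = 26, 78, 130 and 182 mm here. The divider's grooves are at x = 120 mm, the back lip begins at 290 mm. The old jars start between x = 160 and 276 mm.
- divider: Pink rigid plate standing across the middle lane in a 7 mm wide groove in each lane wall (open at the top, 18 mm deep): 64 mm wide (its y), 5 mm thick (its x), 72 mm tall, with a grip rail along its top edge 10 mm thick, 44 mm wide, 12 mm tall. 35 g. It slides straight up. Origin: middle of its lower edge, on the lane floor; z up the plate. Let go in the box it may stand, lean or fall flat.
- divider_grip (a point): Centre of the divider's grip rail, 66 mm above its lower edge (the rail reaches 6 mm above and below this point); axes as the divider's.
- divider_mid (a point): Middle of the divider plate, 36 mm above its lower edge; axes as the divider's.
- old_front: Round glossy cream jar, 52 mm in diameter, 52 mm tall (cream-white glass with a tan band, gold screw lid 18 mm tall of the same diameter), about 0.14 kg. Old stock: red dot on the lid. At the start the nearer of the two to the divider, standing in the middle lane. Origin: centre of its underside; z up when upright.
- old_back: Round glossy cream jar, 52 mm in diameter, 52 mm tall (cream-white glass with a tan band, gold screw lid 18 mm tall of the same diameter), about 0.14 kg. Old stock: red dot on the lid. At the start the one at the back of the middle lane, 1 to 12 mm clear of the other old jar. Origin: centre of its underside; z up when upright.
- new_a: Round glossy cream jar, 52 mm in diameter, 52 mm tall (cream-white glass with a tan band, gold screw lid 18 mm tall of the same diameter), about 0.14 kg. New stock: green dot on the lid. At the start standing in the cardboard tray. Origin: centre of its underside; z up when upright.
- new_b: Round glossy cream jar, 52 mm in diameter, 52 mm tall (cream-white glass with a tan band, gold screw lid 18 mm tall of the same diameter), about 0.14 kg. New stock: green dot on the lid. At the start standing in the cardboard tray. Origin: centre of its underside; z up when upright.
- tray: Fixed shallow cardboard tray, 236 mm (its x) by 104 mm (its y), walls 18 mm tall and 4 mm thick, floor 4 mm thick. The new jars and a small amber serum bottle (38 mm in diameter, 53 mm tall) stand in a row along its x, about 72 mm apart, in any order. Origin: centre of its underside.
- yellow_box: Fixed, empty, open yellow box, 160 mm (its x) by 116 mm (its y) by 45 mm tall, walls and floor 3 mm. Origin: centre of its underside.
- tin_a: Flat black powder tin, 54 mm in diameter, 14 mm tall, in a side lane. Leave it where it is. Origin: centre of its underside.
- tin_b: Flat black powder tin, 54 mm in diameter, 14 mm tall, in a side lane. Leave it where it is. Origin: centre of its underside.
- tin_c: Flat black powder tin, 54 mm in diameter, 14 mm tall, in a side lane. Leave it where it is. Origin: centre of its underside.
- serum: Small amber serum bottle, 38 mm in diameter, 53 mm tall, black cap, in the cardboard tray. Leave it where it is. Origin: centre of its underside.
- setting_spray: Slim clear spray bottle, 42 mm in diameter, 130 mm tall, on the robot's right, close in. Leave it where it is. Origin: centre of its underside.
- blush: Round black blush compact, 72 mm in diameter, 16 mm tall, on the robot's left, close in. Leave it where it is. Origin: centre of its underside.
Not all that is in view belongs to the job. What is shaped like the new_a but purple or turquoise is not meant.

How it is judged (in metres and radians):
On the way, in this order (a step that is already met when the one before it is completed fails the run):
1. the divider lies or leans in the yellow box, let go (x of divider_mid in the frame of yellow_box between -0.08 and 0.08 m and y of divider_mid in the frame of yellow_box between -0.058 and 0.058 m and z of divider_mid in the frame of yellow_box below 0.055 m and contact force between the fingers and divider below 0.1 N), for 0.2 s.
2. both old jars stand upright at the front of the middle lane, the first against the gold lip (x of old_front in the frame of lane_front between 0.015 and 0.036 m and y of old_front in the frame of lane_front between -0.012 and 0.012 m and z of each of old_front, old_back in the frame of lane_front below 0.006 m and angle between each of old_front, old_back's own z axis and vertical below 0.1 rad and x of old_back in the frame of lane_front between 0.067 and 0.091 m and y of old_back in the frame of lane_front between -0.012 and 0.012 m), for 0.2 s.
3. one new jar stands in the lane behind the old ones (((x of new_a in the frame of lane_front between 0.116 and 0.206 m and y of new_a in the frame of lane_front between -0.012 and 0.012 m and z of new_a in the frame of lane_front below 0.006 m and angle between new_a's own z axis and vertical below 0.1 rad) or (x of new_b in the frame of lane_front between 0.116 and 0.206 m and y of new_b in the frame of lane_front between -0.012 and 0.012 m and z of new_b in the frame of lane_front below 0.006 m and angle between new_b's own z axis and vertical below 0.1 rad))), for 0.2 s.
At the end, for the whole second after the job is handed in: All four jars upright on the middle lane's floor, let go, at rest: old ones first (first within 10 mm of touching the gold lip, second's centre under 91 mm from the lip), both new ones behind, the last centre under 206 mm from the lip. Divider let go in the yellow box, its middle under 55 mm high (all of step 1 and all of step 2 and x of new_a in the frame of lane_front between 0.116 and 0.206 m and y of new_a in the frame of lane_front between -0.012 and 0.012 m and z of each of new_a, new_b in the frame of lane_front below 0.006 m and angle between each of new_a, new_b's own z axis and vertical below 0.1 rad and x of new_b in the frame of lane_front between 0.116 and 0.206 m and y of new_b in the frame of lane_front between -0.012 and 0.012 m and linear speed of each of old_front, old_back, new_a, new_b, divider below 0.02 m/s and contact force between the fingers and old_front below 0.1 N and contact force between the fingers and old_back below 0.1 N and contact force between the fingers and new_a below 0.1 N and contact force between the fingers and new_b below 0.1 N).
It fails at once if an old jar is lifted more than 12 mm off the lane floor (z of any of old_front, old_back in the frame of lane_front above 0.012 m).
It fails at once if a jar is tipped over (more than 40 degrees) (angle between any of old_front, old_back, new_a, new_b's own z axis and vertical above 0.7 rad).
It fails at once if a powder tin, the serum bottle or another thing on the table is moved more than 25 mm (distance of any of tin_a, tin_b, tin_c, serum, setting_spray, blush from where it was at the start of the episode above 0.025 m).
It also fails if it takes over 72 s, if anything falls off the work surface, if the arm or the gripper's body presses on something with over 40 N, if the wrist force passes 120 N, or if a joint passes its speed limit or range.

## Working session

There is one attempt and no reset: what is moved stays moved. The work goes in short steps, Python scripts to look and compute and a tool call to move; the robot and the scene stay as the last step left them, time stands still between calls to the robot, and variables do not carry over. Pictures are saved under pics/ and viewed, about 8 in all and at most 12, crops included, and the job is handed in when it is done.

Besides the shell and the picture viewer there is one more tool, called by a JSON object that holds its "op" and its "data". arm_command: Moves the arm, as the interface text tells. Its arguments: {"type":"object","properties":{"gripper":{"type":"array"},"dp":{"type":"array"},"roll":{"type":"array"},"newtons":{"type":"number"}},"required":["gripper","dp","roll"]}

```bash
mkdir -p pics
cat > h.py <<'E'
from station import *
import numpy as np, cv2
def ray(cal,px):
    K=np.array(cal["intrinsics"],float);d=np.array(cal["dist_coeffs"],float)
    u=cv2.undistortPoints(np.array([[px]],float),K,d)[0,0]
    return np.array([u[0],u[1],1.])
def cam(name,st=None):
    c=get_calibration(name)
    if name=="wrist":
        st=st or observe()
        M=np.array(c["mount"],float);R=np.array(st["orientation"]).reshape(3,3);p=np.array(st["eef_pos"])
        Rw=R@M[:3,:3];o=R@M[:3,3]+p
        return c,Rw,o
    R=np.array(c["R"]);t=np.array(c["t"]).ravel()
    return c,R.T,-R.T@t
def onplane(C,px,z):
    c,Rw,o=C;d=Rw@ray(c,px);return o+d*(z-o[2])/d[2]
def proj(C,X):
    c,Rw,o=C
    X=np.atleast_2d(X).astype(float)
    return cv2.projectPoints(X,cv2.Rodrigues(Rw.T)[0],-Rw.T@o,np.array(c["intrinsics"],float),np.array(c["dist_coeffs"],float))[0][:,0]
E
python3 - <<'E'
from h import *
s=observe();print(s)
for n in("top","scene"):
    im=get_image(n);cv2.imwrite(f"pics/{n}0.png",im[:,:,::-1]);print(n,cam(n)[2])
print(get_calibration("wrist")); 
try: print(grip_point_offset)
except Exception as e: print(e)
E
```

```text
{'t': 0.0, 'joint_positions': array([ 1.30700684e+00,  2.13370953e-01, -3.50423064e-02,  1.32350832e+00,
       -2.92428379e-05,  1.57076086e+00]), 'dq': array([-0.00073461,  0.00168397, -0.0005934 ,  0.00034565,  0.00029128,
       -0.00078752]), 'effort': array([ 2.06541685e-03, -6.86142468e+01,  4.87125850e+01,  1.72656134e-02,
        3.61096127e-04,  4.33792096e-07]), 'eef_pos': array([130.29136513, 482.37636475, 230.81543633]), 'orientation': array([[ 2.60706406e-01, -2.65167791e-04, -9.65418096e-01],
       [ 9.65417476e-01, -1.09395288e-03,  2.60706539e-01],
       [-1.12525289e-03, -9.99999366e-01, -2.92029054e-05]]), 'wrist_force': array([-0.82025757, -0.37343   ,  0.17285696]), 'moment': array([-0.0317803 , -0.01422365, -0.03975627]), 'gripper_width': 0.9997942731445018}
top [ 316.7603998    37.75459188 1029.58930992]
scene [1047.0126545   375.20457413  729.91502296]
{'intrinsics': array([[341.32504891,   0.        , 315.10599041],
       [  0.        , 341.32504891, 192.9976441 ],
       [  0.        ,   0.        ,   1.        ]]), 'dist_coeffs': array([-0.06764036,  0.        ,  0.        ,  0.        ,  0.        ]), 'mount': array([[ 9.99999795e-01,  6.33178933e-04,  9.02434326e-05,
        -5.07532085e-01],
       [ 8.47704845e-05, -2.71068997e-01,  9.62559916e-01,
        -1.41972592e+02],
       [ 6.33934857e-04, -9.62559711e-01, -2.71068995e-01,
         6.87883900e+01],
       [ 0.00000000e+00,  0.00000000e+00,  0.00000000e+00,
         1.00000000e+00]])}
18.700000000000003
```

View pics/top0.png

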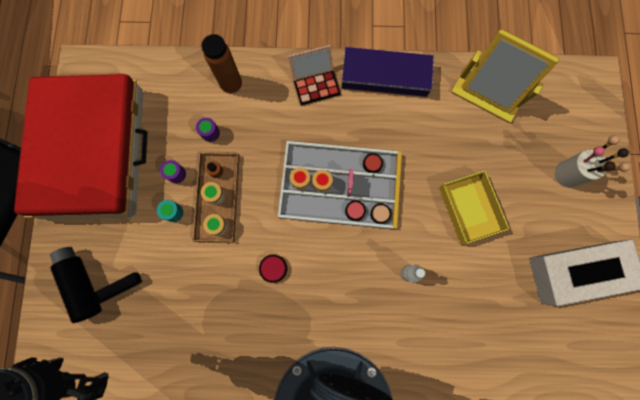

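View pics/scene0.png

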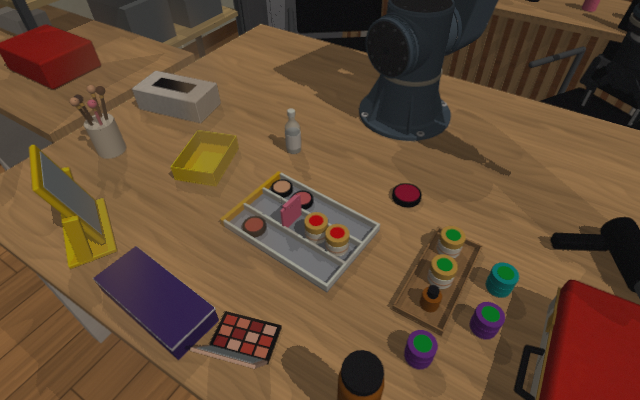

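Top view: the new jars are gold lids with green dots at (211,192) and (213,224). The serum is at (212,169). The purple and turquoise things at (207,129), (172,171) and (168,211) are decoys. The old jars are at (300,178) and (322,180), the divider at (350,181), the gold lip at x≈398, and the yellow box at (476,208). Next I'll measure them and confirm in a crop.

Run:
```python
from h import *
im=cv2.imread("pics/top0.png");hsv=cv2.cvtColor(im,cv2.COLOR_BGR2HSV);C=cam("top")
def blobs(lo,hi,box,amin=15,show=1):
    x0,y0,x1,y1=box;m=np.zeros(im.shape[:2],np.uint8)
    m[y0:y1,x0:x1]=cv2.inRange(hsv,lo,hi)[y0:y1,x0:x1]
    n,l,st,c=cv2.connectedComponentsWithStats(m)
    return [(c[i],st[i][4],np.argwhere(l==i)[:,::-1]) for i in range(1,n) if st[i][4]>=amin]
def pr(n,bs,z):
    for c,a,_ in bs: print(n,c.round(1),a,onplane(C,c,z).round(1))
pr("green",blobs((45,120,60),(80,255,255),(195,155,240,245)),56)
pr("red",blobs((0,200,120),(6,255,255),(285,160,335,195)),56)
pr("gold",blobs((12,110,100),(30,255,255),(285,160,335,195)),56)
pr("goldT",blobs((12,150,140),(30,255,255),(195,155,240,245)),56)
b=blobs((150,70,100),(178,255,255),(335,160,370,200))
pr("pink",b,76)
for n,lo,hi,box,z in(("lip",(18,120,90),(32,255,255),(385,140,410,235),22),("ybox",(22,120,60),(35,255,255),(430,165,520,250),45)):
    bs=blobs(lo,hi,box,10);pts=np.vstack([x[2] for x in bs]);
    r=cv2.boxPoints(cv2.minAreaRect(pts.astype(np.float32)));print(n)
    for p in r: print("  ",p.round(1),onplane(C,p,z).round(1))
cv2.imwrite("pics/c1.png",cv2.resize(im[120:250,190:410],(792,468),interpolation=cv2.INTER_CUBIC))
```

```text
green [210.3 191.4] 109 [517.5 317.6  56. ]
green [212.7 223.7] 112 [436.3 305.8  56. ]
red [299.5 176.7] 106 [560.4  95.6  56. ]
red [322.1 179. ] 100 [555.5  38.6  56. ]
gold [299.5 177.9] 211 [557.3  95.4  56. ]
gold [321.9 180.2] 209 [552.4  39.   56. ]
goldT [210.4 191.3] 190 [517.8 317.3  56. ]
goldT [212.6 223.7] 205 [436.3 306.1  56. ]
pink [350.2 180.7] 108 [548.  -30.7  76. ]
lip
   [391.3 227.9] [ 440.2 -140.2   22. ]
   [396.7 150.7] [ 645.1 -156.4   22. ]
   [402.6 151.1] [ 644.3 -171.9   22. ]
   [397.2 228.3] [ 439.4 -155.3   22. ]
ybox
   [440.4 184.8] [ 550.2 -261.9   45. ]
   [484.  166.6] [ 600.6 -375.7   45. ]
   [509.9 228.8] [ 441.5 -432.9   45. ]
   [466.3 247. ] [ 394.  -321.5   45. ]
```

View pics/c1.png

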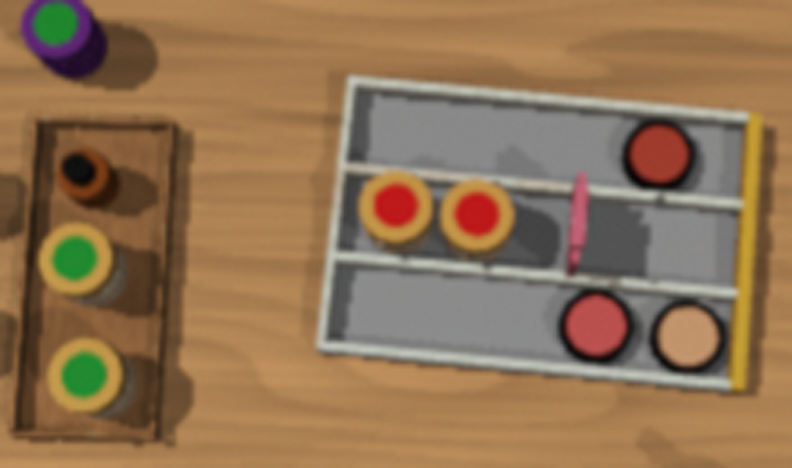

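The crop confirms it: the gold lids with green dots at crop (75,258) and (85,375) are the new jars, the red-dotted ones are in the lane, and the black-capped serum is at the tray's far end. The purple things are not meant. The jar gap of 57 mm and the divider at lane x≈120 agree with the description. Moving to a hover over the divider.

{"op": "arm_command", "data": {"gripper": [0.045,0.045,0.045,0.045,0.045,0.045,0.045,0.045,0.045,0.045,0.045,0.045,0.045,0.045], "dp": [[0,0,0],[-0.04,0,-0.0385],[-0.04,0,-0.0385],[-0.04,0,-0.0385],[-0.04,0,-0.0385],[-0.04,0,-0.0385],[-0.04,0,-0.0385],[-0.04,0,-0.0385],[-0.04,0,-0.0385],[-0.04,0,-0.0385],[-0.04,0,-0.0385],[-0.04,0,-0.0385],[-0.04,0,-0.0385],[0,0,0]], "roll": [-0.18,0,0,0,0,0,0,0,0,0,0,0,0,0]}}

```text
t: 1.85
eef_pos: [564.8, -49.9, 227.5]
orientation: [[0.075, -0.004, -0.997], [0.997, -0.003, 0.075], [-0.003, -1.0, 0.004]]
wrist_force: [-0.6, 0.6, -1.0]
gripper_width: 0.527
```

```bash
cat >> h.py <<'E'
def go(target,ang=None,s=None):
    "print current state and delta in tool axes (after rolling to ang deg of tool x)"
    s=s or observe();R=np.array(s["orientation"]);p=s["eef_pos"]
    a=np.degrees(np.arctan2(R[1,0],R[0,0]))
    print("t",round(s["t"],2),"p",p.round(1),"ang",a.round(2),"down",R[:,1].round(4),"w",round(s["gripper_width"],3),"F",s["wrist_force"].round(1))
    roll=0
    if ang is not None: roll=-np.radians(ang-a)
    Rn=R@cv2.Rodrigues(np.array([0,roll,0.]))[0]
    print(" roll",round(roll,4),"dp",(Rn.T@(np.array(target)-p)).round(1),"now-axes",(R.T@(np.array(target)-p)).round(1))
E
python3 - <<'E'
from h import *
go([552,-31,140],85.4)
s=observe();im=get_image("wrist");cv2.imwrite("pics/w1.png",im[:,:,::-1])
np.save("w1.npy",np.vstack([s["eef_pos"],s["orientation"]]))
E
```

```text
t 1.85 p [564.8 -49.9 227.5] ang 85.7 down [-0.0038 -0.0032 -1.    ] w 0.527 F [-0.6  0.6 -1. ]
 roll 0.0052 dp [18.1 87.5 14. ] now-axes [18.2 87.5 13.9]
```

View pics/w1.png

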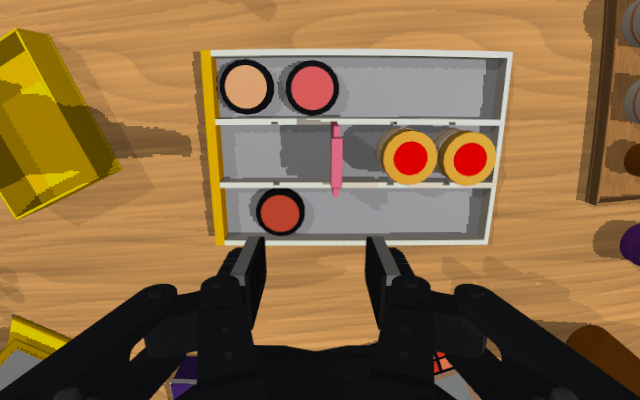

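The wrist view shows the whole organiser: lip inner edge at col ≈213, divider rail at (337,160), old dots at (410,158) and (469,159), middle-lane walls at rows ≈122 and ≈185. Measuring from it.

Run:
```python
from h import *
s0=np.load("w1.npy");s={"eef_pos":s0[0],"orientation":s0[1:]}
im=cv2.imread("pics/w1.png");hsv=cv2.cvtColor(im,cv2.COLOR_BGR2HSV);C=cam("wrist",s)
def blob(lo,hi,box):
    x0,y0,x1,y1=box;m=np.zeros(im.shape[:2],np.uint8);m[y0:y1,x0:x1]=cv2.inRange(hsv,lo,hi)[y0:y1,x0:x1]
    n,l,st,c=cv2.connectedComponentsWithStats(m);i=1+np.argmax(st[1:,4]);return c[i],st[i],np.argwhere(l==i)[:,::-1]
for b in((385,130,438,185),(440,130,500,185)):
    c,_,_=blob((0,200,120),(6,255,255),b);print("red",c.round(1),onplane(C,c,56).round(1))
c,st,p=blob((150,70,90),(179,255,255),(315,110,360,205));print("pink",c,st)
q=p[(p[:,1]>138)&(p[:,1]<185)];print("rail",onplane(C,[q[:,0].mean(),161],76).round(1), [ (r,p[p[:,1]==r][:,0].min(),p[p[:,1]==r][:,0].max()) for r in range(120,200,6) if (p[:,1]==r).any()])
c,st,p=blob((18,120,90),(32,255,255),(190,40,235,250))
r=cv2.boxPoints(cv2.minAreaRect(p.astype(np.float32)))
for a in r: print("lip",a.round(1),onplane(C,a,22).round(1))
# walls: bright rows in columns
g=im.min(axis=2)
for x in(240,300,360):
    for lo,hi in((110,135),(175,200),(40,65),(230,250)):
        col=g[lo:hi,x].astype(int);k=np.where(col>165)[0]
        if len(k): print("wall",x,lo+k.min(),lo+k.max(),onplane(C,[x,lo+(k.min()+k.max())/2],22).round(1))
```

```text
red [410.2 157.8] [556.   38.6  56. ]
red [469.8 158.9] [561.   95.3  56. ]
pink [335.96319797 159.3464467 ] [330 122  13  75 788]
rail [550.4 -31.3  76. ] [(126, np.int64(332), np.int64(339)), (132, np.int64(331), np.int64(339)), (138, np.int64(331), np.int64(342)), (144, np.int64(331), np.int64(342)), (150, np.int64(331), np.int64(342)), (156, np.int64(331), np.int64(342)), (162, np.int64(331), np.int64(342)), (168, np.int64(330), np.int64(342)), (174, np.int64(330), np.int64(341)), (180, np.int64(330), np.int64(342)), (186, np.int64(331), np.int64(341)), (192, np.int64(333), np.int64(338))]
lip [198.9  49.1] [ 440.9 -154.3   22. ]
lip [214.8  48. ] [ 441.3 -138.7   22. ]
lip [228.8 244.7] [ 645.2 -153.2   22. ]
lip [213.  245.8] [ 645.4 -171.3   22. ]
wall 240 119 124 [ 512.9 -123.    22. ]
wall 240 183 187 [ 578.3 -131.5   22. ]
wall 240 50 55 [ 447.5 -114.8   22. ]
wall 240 241 244 [ 643.5 -140.4   22. ]
wall 300 183 187 [583.  -68.3  22. ]
wall 300 49 54 [451.4 -57.1  22. ]
wall 300 241 244 [648.2 -74.   22. ]
wall 360 119 123 [521.5  -2.7  22. ]
wall 360 183 187 [587.6  -5.4  22. ]
wall 360 49 54 [4.556e+02 3.000e-01 2.200e+01]
wall 360 241 244 [653.1  -7.9  22. ]
```

{"op": "arm_command", "data": {"gripper": [0.035,0.035,0.035,0.035,0.035,0.035], "dp": [[0.0095,0.03,0.0065],[0.009,0.03,0.0065],[0,0.04,0],[0,0.03,0],[0,0,0],[0,0,0]], "roll": [0,0,0,0,0,0]}}

```text
t: 2.65
eef_pos: [548.7, -24.0, 96.5]
orientation: [[0.069, -0.003, -0.998], [0.998, -0.002, 0.069], [-0.002, -1.0, 0.003]]
wrist_force: [-0.5, -0.1, 0.2]
gripper_width: 0.405
```

Run:
```python
from h import *
go([552.5,-31.4,51],85.7)
```

```text
t 2.65 p [548.7 -24.   96.5] ang 86.03 down [-0.0029 -0.0019 -1.    ] w 0.405 F [-0.5 -0.1  0.2]
 roll 0.0058 dp [-6.9 45.5 -4.5] now-axes [-7.  45.5 -4.4]
```

{"op": "arm_command", "data": {"gripper": [0.035,0.035,0.035], "dp": [[-0.007,0,-0.004],[0,0.022,0],[0,0,0]], "roll": [0.005,0,0]}}

```text
t: 3.02
eef_pos: [554.8, -32.2, 77.9]
orientation: [[0.075, 0.003, -0.997], [0.997, -0.002, 0.075], [-0.002, -1.0, -0.003]]
wrist_force: [-0.7, -0.8, -0.5]
gripper_width: 0.41
```

Run:
```python
from h import *
go([552.5,-31.4,51],85.7)
```

```text
t 3.02 p [554.8 -32.2  77.9] ang 85.72 down [ 0.0026 -0.0024 -1.    ] w 0.41 F [-0.7 -0.8 -0.5]
 roll 0.0003 dp [ 0.7 26.9  2.4] now-axes [ 0.7 26.9  2.4]
```

Good. Down, then close on the rail.

{"op": "arm_command", "data": {"gripper": [0.035,0.035,0.035,0,0,0,0,0], "dp": [[0.001,0.014,0.001],[0,0.013,0],[0,0,0],[0,0,0],[0,0,0],[0,0,0],[0,0,0],[0,0,0]], "roll": [0,0,0,0,0,0,0,0], "newtons": 40}}

```text
t: 4.03
eef_pos: [555.7, -31.6, 51.9]
orientation: [[0.075, 0.006, -0.997], [0.997, -0.003, 0.075], [-0.002, -1.0, -0.006]]
wrist_force: [-0.0, -0.2, -0.6]
gripper_width: 0.109
```

Held (opening ≈ 9–10 mm). Lifting straight up.

{"op": "arm_command", "data": {"gripper": [0,0,0,0,0,0,0], "dp": [[0,-0.015,0],[0,-0.02,0],[0,-0.025,0],[0,-0.03,0],[0,-0.03,0],[0,0,0],[0,0,0]], "roll": [0,0,0,0,0,0,0]}}

```text
t: 4.9
eef_pos: [555.0, -31.2, 181.4]
orientation: [[0.075, 0.009, -0.997], [0.997, -0.003, 0.075], [-0.002, -1.0, -0.01]]
wrist_force: [-0.3, -0.2, -0.3]
gripper_width: 0.108
```

Run:
```python
from h import *
go([497,-348,150],None)
cv2.imwrite("pics/w2.png",get_image("wrist")[:,:,::-1])
```

```text
t 4.9 p [555.  -31.2 181.4] ang 85.7 down [ 0.0094 -0.0028 -1.    ] w 0.108 F [-0.3 -0.2 -0.3]
 roll 0 dp [-320.2   31.7   34.4] now-axes [-320.2   31.7   34.4]
```

View pics/w2.png

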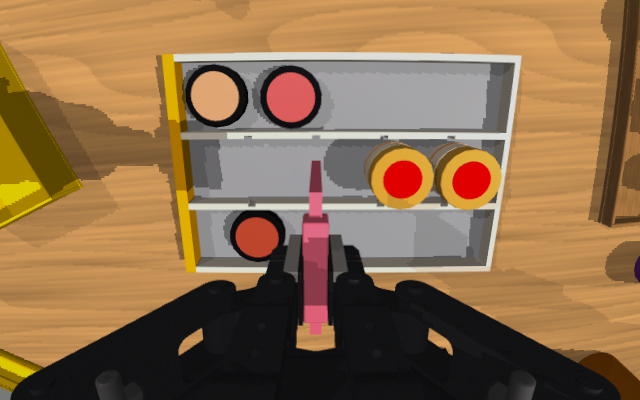

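The divider is in the jaws at (316,260), clear of the lane, and the old jars haven't moved. On to the yellow box.

{"op": "arm_command", "data": {"gripper": [0,0,0,0,0,0,0,0,0,0], "dp": [[-0.04,0,0.004],[-0.04,0,0.004],[-0.04,0,0.004],[-0.04,0,0.004],[-0.04,0,0.004],[-0.04,0,0.004],[-0.035,0,0.004],[-0.025,0,0.004],[0,0,0],[0,0,0]], "roll": [0,0,0,0,0,0,0,0,0,0]}}

```text
t: 6.2
eef_pos: [495.3, -335.0, 174.1]
orientation: [[0.074, -0.001, -0.997], [0.997, 0.003, 0.074], [0.003, -1.0, 0.002]]
wrist_force: [0.5, 0.9, -1.0]
gripper_width: 0.104
```

Run:
```python
from h import *
go([497,-348,56],None)
```

```text
t 6.2 p [ 495.3 -335.   174.1] ang 85.78 down [-0.0014  0.0027 -1.    ] w 0.104 F [ 0.5  0.9 -1. ]
 roll 0 dp [-13.1 118.1  -2.8] now-axes [-13.1 118.1  -2.8]
```

{"op": "arm_command", "data": {"gripper": [0,0,0,0,0,0,0.04,0.04,0.04], "dp": [[-0.0065,0.03,-0.001],[-0.0065,0.03,-0.001],[0,0.03,0],[0,0.02,0],[0,0.007,0],[0,0,0],[0,0,0],[0,0,0],[0,0,0]], "roll": [0,0,0,0,0,0,0,0,0]}}

```text
t: 7.32
eef_pos: [499.3, -343.0, 56.4]
orientation: [[0.067, 0.002, -0.998], [0.998, 0.002, 0.067], [0.002, -1.0, -0.001]]
wrist_force: [-0.6, 0.1, -0.4]
gripper_width: 0.466
```

Run:
```python
from h import *
go([497,-348,56],None)
cv2.imwrite("pics/w3.png",get_image("scene")[100:220,130:330,::-1])
```

```text
t 7.33 p [ 499.3 -343.    56.4] ang 86.16 down [ 0.0015  0.0017 -1.    ] w 0.466 F [-0.6  0.1 -0.4]
 roll 0 dp [-5.2  0.4  2. ] now-axes [-5.2  0.4  2. ]
```

View pics/w3.png

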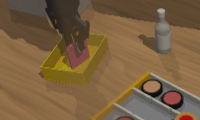

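Seen small: the divider (pink, crop (78,48)) stands in the yellow box. Rising, then across and turning 90° to push the old jars from behind.

{"op": "arm_command", "data": {"gripper": [0.04,0.04,0.04,0.04,0.02,0.02,0.02,0.02,0.02,0.02,0.02,0.02,0.02,0.02,0.02,0.02,0.02], "dp": [[0,-0.02,0],[0,-0.03,0],[0,-0.04,0],[0,-0.03,0],[0.04,0,-0.003],[0.04,0,-0.003],[0.04,0,-0.003],[0.04,0,-0.003],[0.04,0,-0.003],[0.04,0,-0.003],[0.04,0,-0.003],[0.04,0,-0.003],[0.04,0,-0.003],[0.04,0,-0.003],[0.04,0,-0.003],[0.03,0,0],[0,0,0]], "roll": [0,0,0,0,0,0,0,0,0,0,0,0,0,0,0,0,0]}}

```text
t: 9.5
eef_pos: [567.0, 137.0, 184.5]
orientation: [[0.071, 0.008, -0.997], [0.998, 0.001, 0.071], [0.001, -1.0, -0.008]]
wrist_force: [-0.5, -1.0, 0.2]
gripper_width: 0.237
```

{"op": "arm_command", "data": {"gripper": [0.02,0.02,0.02,0.02,0.02,0.02,0.02,0.02,0.02,0.02], "dp": [[0,0,0],[0,0,0],[0,0,0],[0,0,0],[0,0,0],[0,0,0],[0,0,0],[0,0,0],[0,0,0],[0,0,0]], "roll": [-0.175,-0.175,-0.175,-0.175,-0.175,-0.175,-0.175,-0.175,-0.175,0]}}

```text
t: 10.75
eef_pos: [567.1, 128.2, 186.1]
orientation: [[-1.0, 0.01, -0.023], [0.023, -0.001, -1.0], [-0.01, -1.0, 0.001]]
wrist_force: [-0.0, 0.3, 0.2]
gripper_width: 0.234
```

```bash
cat >> h.py <<'E'
L0=np.array([543.8,-151.5]);u=np.array([0.0745,0.9972]);v=np.array([-u[1],u[0]])
def lane(x,z,y=0): q=L0+x*u+y*v;return [q[0],q[1],z]
def tolane(p): d=np.array(p[:2])-L0;return np.array([d@u,d@v]).round(1)
E
python3 - <<'E'
from h import *
go(lane(292,29),175.7)
s=observe();print(s["joint_positions"].round(2))
C=cam("wrist",s);im=get_image("wrist");cv2.imwrite("pics/w4.png",im[:,:,::-1])
hsv=cv2.cvtColor(im,cv2.COLOR_RGB2HSV)
m=cv2.inRange(hsv,(0,220,150),(5,255,255));n,l,st,c=cv2.connectedComponentsWithStats(m)
for i in range(1,n):
    if st[i][4]>100: q=onplane(C,c[i],56);print(c[i].round(),st[i][4],q.round(1),tolane(q))
C=cam("top");im=get_image("top");hsv=cv2.cvtColor(im,cv2.COLOR_RGB2HSV)
m=cv2.inRange(hsv,(150,70,60),(179,255,255));m[:,:430]=0;m[:165]=0;m[250:]=0;m[:,520:]=0
k=np.argwhere(m)[:,::-1];print("pink",len(k),k.min(0) if len(k) else 0,k.max(0) if len(k) else 0,onplane(C,k.mean(0),40) if len(k) else 0)
E
```

```text
t 10.75 p [567.1 128.2 186.1] ang 178.67 down [ 0.0097 -0.0011 -1.    ] w 0.234 F [-0.   0.3  0.2]
 roll 0.0518 dp [  3.9 157.1 -11.4] now-axes [  3.3 157.1 -11.6]
[ 0.22  0.38  0.08  1.26 -0.   -1.32]
[331.  72.] 1020 [554.1  40.6  56. ] [192.3   4. ]
[323. 144.] 1188 [561.3  95.2  56. ] [247.4   0.9]
pink 244 [467 194] [478 220] [ 494.94275248 -343.83086007   40.        ]
```

{"op": "arm_command", "data": {"gripper": [0.02,0.02,0.02,0.02,0.02,0.02,0.02], "dp": [[0.002,0,-0.007],[0.002,0.02,-0.007],[0,0.03,0],[0,0.04,0],[0,0.025,0],[0,0,0],[0,0,0]], "roll": [0.052,0,0,0,0,0,0]}}

```text
t: 11.72
eef_pos: [566.1, 141.7, 70.0]
orientation: [[-0.994, 0.013, -0.106], [0.106, -0.0, -0.994], [-0.013, -1.0, -0.001]]
wrist_force: [0.8, 0.9, 1.1]
gripper_width: 0.233
```

Run:
```python
from h import *
go(lane(294,29),175.7);print(tolane(observe()["eef_pos"]))
```

```text
t 11.72 p [566.1 141.7  70. ] ang 173.91 down [ 1.270e-02 -5.000e-04 -9.999e-01] w 0.233 F [0.8 0.9 1.1]
 roll -0.0313 dp [ 0.9 41.   0. ] now-axes [ 0.9 41.   0.1]
[294.   -0.4]
```

{"op": "arm_command", "data": {"gripper": [0.02,0.02,0.02,0.02,0.02,0.02,0.02,0.02,0.02,0.02,0.02,0.02,0.02], "dp": [[0,0.02,0],[0,0.02,0],[0,0,0],[0,0,0.006],[0,0,0.008],[0,0,0.01],[0,0,0.01],[0,0,0.01],[0,0,0.01],[0,0,0.01],[0,0,0.01],[0,0,0.01],[0,0,0]], "roll": [-0.031,0,0,0,0,0,0,0,0,0,0,0,0]}}

```text
t: 13.35
eef_pos: [563.9, 52.2, 37.0]
orientation: [[-0.997, 0.023, -0.079], [0.08, 0.002, -0.997], [-0.022, -1.0, -0.004]]
wrist_force: [-0.0, 0.0, -0.1]
gripper_width: 0.233
```

```bash
cat > look.py <<'E'
from h import *
import sys
s=observe();C=cam("wrist",s);im=get_image("wrist");cv2.imwrite("pics/"+sys.argv[1],im[:,:,::-1])
hsv=cv2.cvtColor(im,cv2.COLOR_RGB2HSV)
for nm,lo,hi in(("red",(0,220,130),(5,255,255)),("green",(50,150,60),(75,255,255))):
    n,l,st,c=cv2.connectedComponentsWithStats(cv2.inRange(hsv,lo,hi))
    for i in range(1,n):
        if st[i][4]>150: q=onplane(C,c[i],56);print(nm,c[i].round(),st[i][4],q.round(1),"lane",tolane(q))
E
python3 - <<'E'
from h import *
go(lane(113,29),175.7);print(tolane(observe()["eef_pos"]))
E
python3 look.py w5.png
```

```text
t 13.35 p [563.9  52.2  37. ] ang 175.44 down [ 0.0225  0.0022 -0.9997] w 0.233 F [-0.   0.  -0.1]
 roll -0.0046 dp [ 5.   7.5 91.7] now-axes [ 4.6  7.5 91.7]
[204.7  -4.8]
red [317.  42.] 6776 [555.6 -34.9  56. ] lane [117.2  -3.1]
red [316. 188.] 5405 [560.   15.8  56. ] lane [168.   -3.7]
```

The old jars have moved with the push, to lane x ≈117 and ≈168, and the fingers drifted a little up and sideways. Continuing with a correction.

{"op": "arm_command", "data": {"gripper": [0.02,0.02,0.02,0.02,0.02,0.02,0.02,0.02,0.02], "dp": [[0.002,0.004,0],[0.002,0.004,0.008],[0.001,0.001,0.01],[0.0005,0.001,0.01],[0.0005,0.001,0.01],[0.0005,0.001,0.01],[0.0005,0.001,0.01],[0.0005,0.001,0.01],[0,0,0]], "roll": [0,0,0,0,0,0,0,0,0]}}

```text
t: 14.52
eef_pos: [550.8, -19.2, 21.7]
orientation: [[-0.997, 0.023, -0.079], [0.079, 0.002, -0.997], [-0.023, -1.0, -0.004]]
wrist_force: [0.3, -0.4, 0.4]
gripper_width: 0.235
```

```bash
python3 - <<'E'
from h import *
go(lane(114,29),175.7);print(tolane(observe()["eef_pos"]))
E
python3 look.py w6.png
```

```text
t 14.53 p [550.8 -19.2  21.7] ang 175.46 down [ 0.0233  0.0025 -0.9997] w 0.235 F [ 0.3 -0.4  0.4]
 roll -0.0041 dp [-3.  -7.4 18.5] now-axes [-3.1 -7.4 18.4]
[132.5   2.8]
red [296.  40.] 8038 [ 548.8 -105.2   56. ] lane [46.5 -1.5]
red [314. 200.] 6859 [547.3 -55.8  56. ] lane [95.7  3.6]
```

{"op": "arm_command", "data": {"gripper": [0.02,0.02,0.02,0.02,0.02], "dp": [[-0.002,-0.005,0],[0,0,0.006],[0,0,0.006],[0,0,0.003],[0,0,0]], "roll": [0,0,0,0,0]}}

```text
t: 15.2
eef_pos: [551.7, -34.3, 27.1]
orientation: [[-0.997, 0.023, -0.078], [0.078, 0.003, -0.997], [-0.023, -1.0, -0.005]]
wrist_force: [0.5, 0.1, 0.0]
gripper_width: 0.236
```

```bash
python3 - <<'E'
from h import *
go(lane(114,29),175.7);print(tolane(observe()["eef_pos"]))
E
python3 look.py w7.png
```

```text
t 15.2 p [551.7 -34.3  27.1] ang 175.53 down [ 0.0233  0.0028 -0.9997] w 0.236 F [0.5 0.1 0. ]
 roll -0.0029 dp [-0.9 -1.9  3.5] now-axes [-0.9 -1.9  3.5]
[117.5   0.8]
red [296.  42.] 7813 [ 550.1 -120.6   56. ] lane [31.3 -4. ]
red [315. 197.] 6242 [548.2 -70.4  56. ] lane [81.2  1.7]
```

View pics/w7.png

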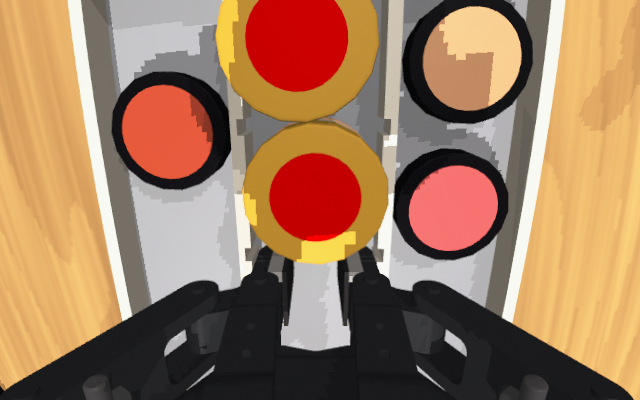

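The old jars stand jar against jar in the lane at (297,42) and (315,197). Pushing the last few millimetres until the force shows the lip.

{"op": "arm_command", "data": {"gripper": [0.02,0.02,0.02,0.02], "dp": [[0,0,0.003],[0,0,0.002],[0,0,0.001],[0,0,0]], "roll": [0,0,0,0]}}

```text
t: 15.75
eef_pos: [551.3, -38.2, 27.1]
orientation: [[-0.997, 0.023, -0.076], [0.076, 0.008, -0.997], [-0.023, -1.0, -0.009]]
wrist_force: [-0.2, 1.0, 0.4]
gripper_width: 0.228
```

```bash
python3 - <<'E'
from h import *
go(lane(114,29),175.7);print(tolane(observe()["eef_pos"]))
E
python3 look.py w8.png
```

```text
t 15.75 p [551.3 -38.2  27.1] ang 175.64 down [ 0.0235  0.0075 -0.9997] w 0.228 F [-0.2  1.   0.4]
 roll -0.0011 dp [-1.  -1.8 -0.5] now-axes [-1.  -1.8 -0.5]
[113.5   1. ]
red [296.  42.] 7890 [ 549.8 -124.5   56. ] lane [27.3 -4. ]
red [315. 197.] 6243 [547.8 -74.3  56. ] lane [77.3  1.7]
```

{"op": "arm_command", "data": {"gripper": [0.02,0.02,0.02], "dp": [[0,0,0.003],[0,0,0.001],[0,0,0]], "roll": [0,0,0]}}

```text
t: 16.18
eef_pos: [551.2, -38.1, 27.5]
orientation: [[-0.997, 0.024, -0.073], [0.073, 0.016, -0.997], [-0.023, -1.0, -0.018]]
wrist_force: [-0.4, 1.9, -0.7]
gripper_width: 0.233
```

```bash
python3 - <<'E'
from h import *
go(lane(114,29),175.7);print(tolane(observe()["eef_pos"]))
E
python3 look.py w9.png
```

```text
t 16.18 p [551.2 -38.1  27.5] ang 175.81 down [ 0.0241  0.0161 -0.9996] w 0.233 F [-0.4  1.9 -0.7]
 roll 0.0019 dp [-1.1 -1.5 -0.4] now-axes [-1.1 -1.5 -0.4]
[113.6   1.1]
red [296.  42.] 7949 [ 549.8 -124.6   56. ] lane [27.2 -4. ]
red [315. 198.] 6247 [547.8 -74.4  56. ] lane [77.2  1.8]
```

The push has stalled at the lip: the fingers no longer advance, and the jars measure x≈27 and ≈77. Backing off, rising, and going to the tray.

{"op": "arm_command", "data": {"gripper": [0.02,0.02,0.02,0.02,0.02,0.02,0.02,0.08,0.08,0.08,0.08,0.08,0.08,0.08,0.08,0.08], "dp": [[0,0,-0.01],[0,0,-0.012],[0,-0.03,0],[0,-0.04,0],[0,-0.04,0],[0,-0.04,0],[0,0,0],[0.012,0,-0.04],[0.012,0,-0.04],[0.012,0,-0.04],[0.012,0,-0.04],[0.012,0,-0.04],[0.012,0,-0.04],[0.012,0,-0.04],[0.012,0,-0.035],[0,0,0]], "roll": [0,0,0,0,0,0,0,0,0,0,0,0,0,0,0,0]}}

```text
t: 18.23
eef_pos: [469.6, 319.1, 175.9]
orientation: [[-0.997, 0.017, -0.071], [0.072, 0.008, -0.997], [-0.016, -1.0, -0.009]]
wrist_force: [-0.4, 0.3, 0.7]
gripper_width: 0.932
```

{"op": "arm_command", "data": {"gripper": [0.08,0.08,0.08,0.08,0.08,0.08,0.08,0.08,0.08], "dp": [[0,0,0],[0,0,0],[0,0,0],[0,0,0],[0,0,0],[0,0,0],[0,0,0],[0,0,0],[0,0,0]], "roll": [0.169,0.169,0.169,0.169,0.169,0.169,0.169,0.169,0]}}

```text
t: 19.35
eef_pos: [467.4, 314.5, 168.6]
orientation: [[-0.102, 0.01, -0.995], [0.995, -0.0, -0.103], [-0.002, -1.0, -0.01]]
wrist_force: [0.6, 0.2, 0.6]
gripper_width: 0.938
```

```bash
python3 - <<'E'
from h import *
go([480,312,190],98.3)
s=observe();print(s["joint_positions"].round(2))
E
python3 look.py w10.png
```

```text
t 19.35 p [467.4 314.5 168.6] ang 95.88 down [ 1.030e-02 -5.000e-04 -9.999e-01] w 0.938 F [0.6 0.2 0.6]
 roll -0.0422 dp [ -4.3 -21.2 -12.4] now-axes [ -3.8 -21.2 -12.5]
[ 0.6   0.35 -0.    1.2  -0.01  0.49]
red [620. 300.] 5438 [544.1 604.4  56. ] lane [753.8  56. ]
green [308. 148.] 1358 [436.9 305.4  56. ] lane [447.7 140.7]
green [453. 205.] 1124 [469.8 423.9  56. ] lane [568.3 116.7]
green [313. 248.] 1043 [518.3 317.6  56. ] lane [465.9  60.3]
green [417. 319.] 167 [577.1 416.1  56. ] lane [568.5   9.1]
```

View pics/w10.png

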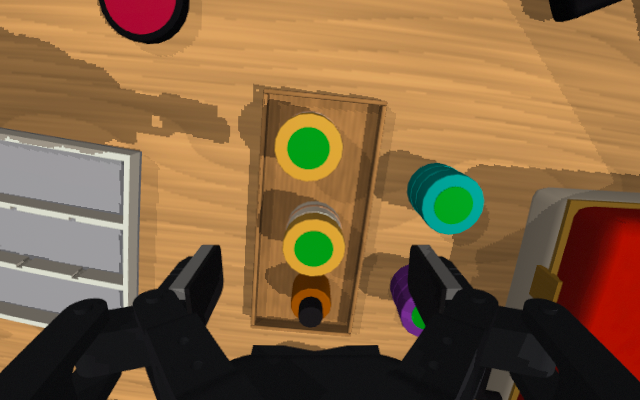

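Wrist view: new jars at (308,148) and (313,248), the serum at (311,310), and the purple and turquoise decoys outside the tray. Both cameras agree within 1 mm. Taking the near jar at (437,305).

Run:
```python
from h import *
go([436.9,305.4,22],98.3)
```

```text
t 19.4 p [467.4 314.5 168.6] ang 96.03 down [ 1.030e-02 -5.000e-04 -9.999e-01] w 0.935 F [-0.6 -0.1 -0.8]
 roll -0.0396 dp [ -4.3 146.3  32.9] now-axes [ -5.6 146.3  32.7]
```

{"op": "arm_command", "data": {"gripper": [0.08,0.08,0.08,0.08,0.08,0.08], "dp": [[0,0,0],[-0.002,0.01,0.015],[-0.002,0.03,0.015],[0,0.04,0],[0,0,0],[0,0,0]], "roll": [-0.042,0,0,0,0,0]}}

```text
t: 20.15
eef_pos: [438.9, 304.8, 87.1]
orientation: [[-0.17, 0.011, -0.985], [0.985, -0.001, -0.17], [-0.003, -1.0, -0.011]]
wrist_force: [0.1, 0.3, 0.7]
gripper_width: 0.939
```

Run:
```python
from h import *
go([436.9,305.4,22],98.3)
```

```text
t 20.15 p [438.9 304.8  87.1] ang 99.8 down [ 1.150e-02 -6.000e-04 -9.999e-01] w 0.939 F [0.1 0.3 0.7]
 roll 0.0262 dp [ 1.  65.1  2.6] now-axes [ 1.1 65.1  2.6]
```

{"op": "arm_command", "data": {"gripper": [0.08,0.08,0.08,0.08,0,0,0,0,0,0], "dp": [[0.001,0.025,0.0025],[0,0.025,0],[0,0.012,0],[0,0.001,0],[0,0,0],[0,0,0],[0,0,0],[0,0,0],[0,0,0],[0,0,0]], "roll": [0.026,0,0,0,0,0,0,0,0,0], "newtons": 40}}

```text
t: 21.4
eef_pos: [442.2, 308.6, 31.2]
orientation: [[-0.148, 0.021, -0.989], [0.989, 0.006, -0.148], [0.003, -1.0, -0.022]]
wrist_force: [0.1, -0.2, -2.2]
gripper_width: 0.596
```

Run:
```python
from h import *
go([436.9,305.4,22],98.3)
```

```text
t 21.4 p [442.2 308.6  31.2] ang 98.51 down [ 0.0209  0.0058 -0.9998] w 0.596 F [ 0.1 -0.2 -2.2]
 roll 0.0037 dp [-2.4  9.1  5.9] now-axes [-2.4  9.1  5.9]
```

The grip is high (z 31) and 5 mm off centre. Reopening to seat it better.

{"op": "arm_command", "data": {"gripper": [0.07,0.07,0.07,0.07,0.07], "dp": [[0,0,0],[0,0,0],[-0.002,0.006,0.005],[0,0.004,0],[0,0,0]], "roll": [0,0,0,0,0]}}

```text
t: 22.02
eef_pos: [437.4, 305.7, 20.4]
orientation: [[-0.148, 0.021, -0.989], [0.989, 0.006, -0.148], [0.003, -1.0, -0.022]]
wrist_force: [0.6, -0.7, -0.2]
gripper_width: 0.821
```

```bash
python3 - <<'E'
from h import *
go([436.9,305.4,22],98.3)
E
python3 look.py w11.png
```

```text
t 22.02 p [437.4 305.7  20.4] ang 98.51 down [ 0.021   0.0058 -0.9998] w 0.821 F [ 0.6 -0.7 -0.2]
 roll 0.0037 dp [-0.2 -1.7  0.5] now-axes [-0.2 -1.7  0.5]
green [321. 299.] 5251 [436.6 307.3  56. ] lane [449.5 141.1]
```

{"op": "arm_command", "data": {"gripper": [0,0,0,0,0], "dp": [[0,0,0],[0,0,0],[0,0,0],[0,0,0],[0,0,0]], "roll": [0,0,0,0,0]}}

```text
t: 22.7
eef_pos: [437.6, 305.9, 20.8]
orientation: [[-0.148, 0.021, -0.989], [0.989, 0.006, -0.148], [0.003, -1.0, -0.022]]
wrist_force: [-0.4, -0.4, 1.4]
gripper_width: 0.598
```

{"op": "arm_command", "data": {"gripper": [0,0,0,0,0,0], "dp": [[0,-0.01,0],[0,-0.02,0],[0,-0.03,0],[0,-0.03,0],[0,0,0],[0,0,0]], "roll": [0,0,0,0,0,0]}}

```text
t: 23.45
eef_pos: [435.2, 305.1, 115.1]
orientation: [[-0.148, 0.021, -0.989], [0.989, 0.006, -0.148], [0.003, -1.0, -0.022]]
wrist_force: [-0.8, -0.1, -2.0]
gripper_width: 0.599
```

```bash
python3 - <<'E'
from h import *
go(lane(150,120),175.7)
E
python3 look.py w12.png
```

```text
t 23.45 p [435.2 305.1 115.1] ang 98.51 down [ 0.0209  0.0059 -0.9998] w 0.599 F [-0.8 -0.1 -2. ]
 roll -1.3472 dp [-142.5   -4.2  297.1] now-axes [-321.3   -4.2  -73.1]
green [315. 298.] 5231 [497.8 314.2  56. ] lane [461.   80.6]
green [480. 276.] 1041 [465.5 422.3  56. ] lane [566.3 120.8]
green [450. 387.] 339 [563.5 429.7  56. ] lane [581.   23.7]
```

View pics/w12.png

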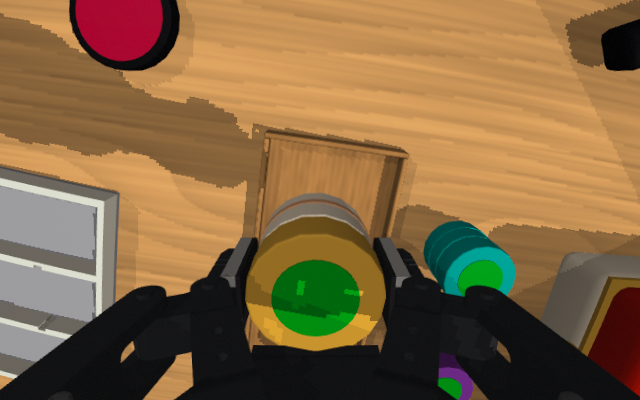

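The first new jar is held upright in the jaws at (315,298). Carrying it over the lane and turning.

{"op": "arm_command", "data": {"gripper": [0,0,0,0,0,0,0,0,0,0,0,0,0,0,0,0,0,0], "dp": [[-0.03,0,-0.009],[-0.04,0,-0.009],[-0.04,0,-0.009],[-0.04,0,-0.009],[-0.04,0,-0.009],[-0.04,0,-0.009],[-0.04,0,-0.009],[-0.03,0,-0.009],[0,0,0],[0,0,0],[0,0,0],[0,0,0],[0,0,0],[0,0,0],[0,0,0],[0,0,0],[0,0,0],[0,0,0]], "roll": [0,0,0,0,0,0,0,0,0,-0.168,-0.168,-0.168,-0.168,-0.168,-0.168,-0.168,-0.168,0]}}

```text
t: 25.75
eef_pos: [543.5, 14.1, 99.6]
orientation: [[-1.0, -0.004, -0.031], [0.031, 0.005, -1.0], [0.005, -1.0, -0.004]]
wrist_force: [0.6, 0.4, -2.2]
gripper_width: 0.6
```

Run:
```python
from h import *
go(lane(142,70),175.7);print(tolane(observe()["eef_pos"]))
```

```text
t 25.75 p [543.5  14.1  99.6] ang 178.23 down [-0.0045  0.0045 -1.    ] w 0.6 F [ 0.6  0.4 -2.2]
 roll 0.0442 dp [-12.8  29.5  23.3] now-axes [-11.7  29.5  23.8]
[165.2  12.6]
```

{"op": "arm_command", "data": {"gripper": [0,0,0,0,0,0], "dp": [[0,0,0],[-0.006,0,0.01],[-0.006,0.01,0.01],[0,0.02,0],[0,0,0],[0,0,0]], "roll": [0.044,0,0,0,0,0]}}

```text
t: 26.5
eef_pos: [553.9, -8.8, 66.5]
orientation: [[-0.996, -0.007, -0.087], [0.087, 0.004, -0.996], [0.007, -1.0, -0.004]]
wrist_force: [0.1, -0.7, -0.7]
gripper_width: 0.596
```

```bash
python3 - <<'E'
from h import *
go(lane(142,23),175.7);print(tolane(observe()["eef_pos"]))
E
python3 look.py w13.png
```

```text
t 26.5 p [553.9  -8.8  66.5] ang 175.04 down [-0.0066  0.0043 -1.    ] w 0.596 F [ 0.1 -0.7 -0.7]
 roll -0.0116 dp [-0.9 43.5  1.2] now-axes [-0.9 43.5  1.2]
[143.1   0.6]
red [299.   8.] 873 [ 551.  -114.1   56. ] lane [37.9 -4.4]
red [315. 106.] 4212 [548.  -73.9  56. ] lane [77.7  1.6]
green [315. 298.] 5233 [556.2  20.7  56. ] lane [172.6   0.5]
```

{"op": "arm_command", "data": {"gripper": [0,0,0,0,0], "dp": [[0,0.015,0],[0,0.015,0],[0,0.007,0],[0,0,0],[0,0,0]], "roll": [0,0,0,0,0]}}

```text
t: 27.18
eef_pos: [553.7, -8.4, 27.2]
orientation: [[-0.996, -0.006, -0.086], [0.086, 0.004, -0.996], [0.007, -1.0, -0.004]]
wrist_force: [0.2, -1.0, -2.0]
gripper_width: 0.597
```

Run:
```python
from h import *
go(lane(142,21),175.7);print(tolane(observe()["eef_pos"]))
```

```text
t 27.18 p [553.7  -8.4  27.2] ang 175.05 down [-0.0064  0.0043 -1.    ] w 0.597 F [ 0.2 -1.  -2. ]
 roll -0.0113 dp [-0.8  6.2  1.4] now-axes [-0.8  6.2  1.4]
[143.4   0.8]
```

{"op": "arm_command", "data": {"gripper": [0,0,0,0,0,0,0,0], "dp": [[0,0.004,0],[0,0.002,0],[0,0,0],[0,0,0.005],[0,0,0.005],[0,0,0.003],[0,0,0],[0,0,0]], "roll": [0,0,0,0,0,0,0,0]}}

```text
t: 28.18
eef_pos: [553.2, -21.8, 21.7]
orientation: [[-0.996, -0.005, -0.086], [0.086, 0.006, -0.996], [0.005, -1.0, -0.006]]
wrist_force: [-0.1, 3.4, -2.2]
gripper_width: 0.597
```

```bash
python3 - <<'E'
from h import *
go(lane(130,21),175.7);print(tolane(observe()["eef_pos"]))
E
python3 look.py w14.png
```

```text
t 28.18 p [553.2 -21.8  21.7] ang 175.06 down [-0.0046  0.006  -1.    ] w 0.597 F [-0.1  3.4 -2.2]
 roll -0.0111 dp [-0.3  0.7  0. ] now-axes [-0.3  0.7 -0. ]
[130.    0.3]
red [296.  14.] 2398 [ 550.8 -115.1   56. ] lane [36.8 -4.3]
red [317. 152.] 7721 [548.  -74.2  56. ] lane [77.4  1.6]
green [315. 298.] 5250 [553.2 -21.6  56. ] lane [130.2   0.3]
```

Contact felt, jar at lane x=130. Releasing and rising, then back for the second one.

{"op": "arm_command", "data": {"gripper": [0,0.066,0.066,0.066,0.066,0.066,0.066,0.066], "dp": [[0,0.001,0],[0,0,0],[0,0,0],[0,-0.02,0],[0,-0.035,0],[0,-0.04,0],[0,-0.04,0],[0,0,0]], "roll": [0,0,0,0,0,0,0,0]}}

```text
t: 29.22
eef_pos: [553.6, -23.6, 159.7]
orientation: [[-0.996, -0.005, -0.087], [0.087, 0.003, -0.996], [0.005, -1.0, -0.003]]
wrist_force: [0.1, -1.0, -0.7]
gripper_width: 0.773
```

```bash
python3 - <<'E'
from h import *
go([518.3,317.6,160],98.3)
E
python3 look.py w15.png
```

```text
t 29.23 p [553.6 -23.6 159.7] ang 175.03 down [-0.005  0.003 -1.   ] w 0.773 F [ 0.1 -1.  -0.7]
 roll 1.3392 dp [342.8   0.9 -14.4] now-axes [  64.7    0.9 -336.9]
red [307.  47.] 1775 [ 549.8 -125.7   56. ] lane [26.2 -4. ]
red [316. 124.] 1532 [548.  -73.9  56. ] lane [77.7  1.6]
green [315. 195.] 1307 [553.  -22.1  56. ] lane [129.7   0.4]
```

View pics/w15.png

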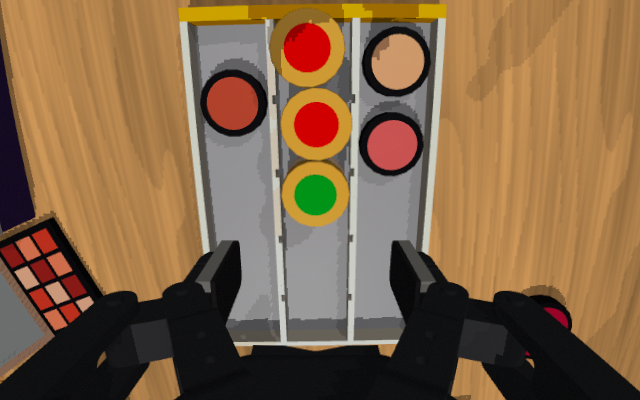

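All three jars are in line: red at (307,47) and (316,124), green at (315,195), at lane x 26 / 78 / 130, with the tins untouched. On to the second new jar.

{"op": "arm_command", "data": {"gripper": [0.08,0.08,0.08,0.08,0.08,0.08,0.08,0.08,0.08,0.08,0.08,0.08,0.08,0.08,0.08,0.08,0.08,0.08], "dp": [[0.008,0,-0.03],[0.008,0,-0.042],[0.008,0,-0.042],[0.008,0,-0.042],[0.008,0,-0.042],[0.008,0,-0.042],[0.008,0,-0.042],[0.008,0,-0.04],[0,0,0],[0,0,0],[0,0,0],[0,0,0],[0,0,0],[0,0,0],[0,0,0],[0,0,0],[0,0,0],[0,0,0]], "roll": [0,0,0,0,0,0,0,0,0,0.167,0.167,0.167,0.167,0.167,0.167,0.167,0.167,0]}}

```text
t: 31.52
eef_pos: [508.0, 301.8, 135.2]
orientation: [[-0.1, -0.034, -0.994], [0.995, -0.014, -0.099], [-0.011, -0.999, 0.035]]
wrist_force: [-0.3, -0.3, -0.6]
gripper_width: 0.932
```

```bash
python3 - <<'E'
from h import *
go([518.3,317.6,80],98.3)
E
python3 look.py w16.png
```

```text
t 31.52 p [508.  301.8 135.2] ang 95.73 down [-0.0341 -0.0141 -0.9993] w 0.932 F [-0.3 -0.3 -0.6]
 roll -0.0448 dp [ 14.7  54.6 -14.4] now-axes [ 15.3  54.6 -13.7]
green [502. 171.] 1588 [470.5 423.4  56. ] lane [567.9 115.9]
green [338. 223.] 1536 [518.4 317.5  56. ] lane [465.8  60.3]
```

{"op": "arm_command", "data": {"gripper": [0.08,0.08,0.08,0.08,0.08], "dp": [[0,0,0],[0.007,0.02,-0.007],[0.007,0.02,-0.007],[0,0.01,0],[0,0,0]], "roll": [-0.045,0,0,0,0]}}

```text
t: 32.2
eef_pos: [517.7, 316.8, 78.4]
orientation: [[-0.157, -0.037, -0.987], [0.988, -0.016, -0.156], [-0.01, -0.999, 0.039]]
wrist_force: [-0.2, -1.0, 0.3]
gripper_width: 0.938
```

Run:
```python
from h import *
go([518.3,317.6,21],98.3)
```

```text
t 32.2 p [517.7 316.8  78.4] ang 99.02 down [-0.0373 -0.0163 -0.9992] w 0.938 F [-0.2 -1.   0.3]
 roll 0.0126 dp [ 1.4 57.3 -3. ] now-axes [ 1.3 57.3 -3. ]
```

{"op": "arm_command", "data": {"gripper": [0.08,0.08,0.08,0.08,0.08], "dp": [[0.001,0.02,-0.003],[0,0.02,0],[0,0.01,0],[0,0.005,0],[0,0,0]], "roll": [0.012,0,0,0,0]}}

```text
t: 32.83
eef_pos: [519.4, 317.8, 23.9]
orientation: [[-0.145, -0.035, -0.989], [0.989, -0.015, -0.144], [-0.01, -0.999, 0.037]]
wrist_force: [-0.6, 0.1, -0.2]
gripper_width: 0.933
```

```bash
python3 - <<'E'
from h import *
go([518.3,317.6,21],98.3)
E
python3 look.py w17.png
```

```text
t 32.83 p [519.4 317.8  23.9] ang 98.33 down [-0.0348 -0.0149 -0.9993] w 0.933 F [-0.6  0.1 -0.2]
 roll 0.0006 dp [0. 3. 1.] now-axes [0. 3. 1.]
green [613. 203.] 3942 [471.3 418.8  56. ] lane [563.4 114.8]
green [315. 286.] 5303 [518.  317.5  56. ] lane [465.8  60.6]
```

Aligned. Lowering 2 mm, gripping, lifting.

{"op": "arm_command", "data": {"gripper": [0.08,0,0,0,0,0,0,0,0,0,0,0], "dp": [[0,0.002,0.001],[0,0,0],[0,0,0],[0,0,0],[0,0,0],[0,0,0],[0,-0.01,0],[0,-0.02,0],[0,-0.03,0],[0,-0.03,0],[0,0,0],[0,0,0]], "roll": [0,0,0,0,0,0,0,0,0,0,0,0]}}

```text
t: 34.38
eef_pos: [521.9, 319.2, 118.0]
orientation: [[-0.145, -0.033, -0.989], [0.989, -0.014, -0.145], [-0.009, -0.999, 0.035]]
wrist_force: [-0.1, -0.8, -2.1]
gripper_width: 0.6
```

```bash
python3 - <<'E'
from h import *
go(lane(205,115),175.7)
E
python3 look.py w18.png
```

```text
t 34.38 p [521.9 319.2 118. ] ang 98.34 down [-0.033  -0.0138 -0.9994] w 0.6 F [-0.1 -0.8 -2.1]
 roll -1.3502 dp [-57.2   5.4 262.6] now-axes [-268.8    5.4    1.6]
green [496. 159.] 1905 [470.8 423.6  56. ] lane [568.  115.7]
green [315. 288.] 5324 [573.4 325.6  56. ] lane [478.    6.1]
green [457. 290.] 203 [561.5 421.2  56. ] lane [572.4  25.1]
```

Held (width 0.60, ~2 N load). Carrying it over.

{"op": "arm_command", "data": {"gripper": [0,0,0,0,0,0,0,0,0,0,0,0,0,0,0,0,0], "dp": [[-0.03,0,0],[-0.04,0,0],[-0.04,0,0],[-0.04,0,0],[-0.04,0,0],[-0.04,0,0],[-0.025,0,0],[0,0,0],[0,0,0],[0,0,0],[0,0,0],[0,0,0],[0,0,0],[0,0,0],[0,0,0],[0,0,0],[0,0,0]], "roll": [0,0,0,0,0,0,0,0,-0.167,-0.167,-0.167,-0.167,-0.167,-0.167,-0.167,-0.167,0]}}

```text
t: 36.55
eef_pos: [550.9, 64.4, 106.5]
orientation: [[-0.998, -0.054, -0.041], [0.042, -0.017, -0.999], [0.053, -0.998, 0.019]]
wrist_force: [0.9, -1.1, -1.5]
gripper_width: 0.597
```

Run:
```python
from h import *
go(lane(196,65),175.7);print(tolane(observe()["eef_pos"]))
```

```text
t 36.55 p [550.9  64.4 106.5] ang 177.59 down [-0.0542 -0.0166 -0.9984] w 0.597 F [ 0.9 -1.1 -1.5]
 roll 0.033 dp [-11.2  41.3  19. ] now-axes [-10.6  41.3  19.4]
[215.9   9. ]
```

{"op": "arm_command", "data": {"gripper": [0,0,0,0,0,0], "dp": [[0,0,0],[-0.0055,0.01,0.009],[-0.0055,0.02,0.009],[0,0.01,0],[0,0,0],[0,0,0]], "roll": [0.033,0,0,0,0,0]}}

```text
t: 37.3
eef_pos: [558.2, 44.1, 63.5]
orientation: [[-0.995, -0.055, -0.087], [0.088, -0.017, -0.996], [0.054, -0.998, 0.021]]
wrist_force: [0.5, -0.4, -1.8]
gripper_width: 0.594
```

```bash
python3 - <<'E'
from h import *
go(lane(196,22),175.7);print(tolane(observe()["eef_pos"]))
E
python3 look.py w19.png
```

```text
t 37.3 p [558.2  44.1  63.5] ang 174.94 down [-0.0553 -0.0166 -0.9983] w 0.594 F [ 0.5 -0.4 -1.8]
 roll -0.0133 dp [-2.4 41.4 -0.7] now-axes [-2.4 41.4 -0.8]
[196.1   0.2]
red [315.   6.] 610 [548.6 -61.3  56. ] lane [90.3  1.9]
green [312. 105.] 4302 [553.2 -22.1  56. ] lane [129.7   0.3]
green [315. 288.] 5327 [559.7  65.4  56. ] lane [217.4   0.3]
```

View pics/w19.png

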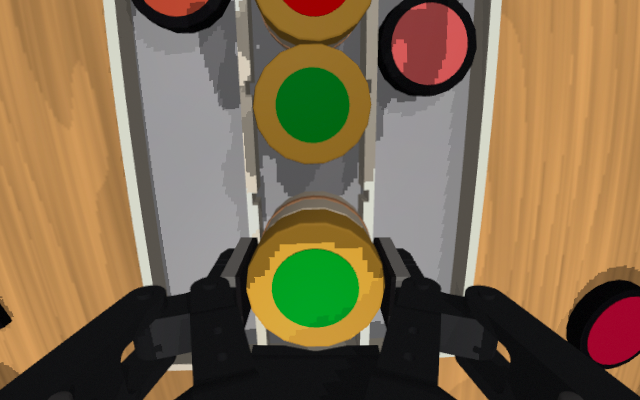

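The second new jar hangs over the lane at (315,288), with the first at (312,105). Lateral offset ≈0. Lowering.

{"op": "arm_command", "data": {"gripper": [0,0,0,0,0,0], "dp": [[-0.001,0.015,0],[-0.001,0.013,0],[-0.001,0.007,0],[0,0.003,0],[0,0,0],[0,0,0]], "roll": [-0.013,0,0,0,0,0]}}

```text
t: 38.1
eef_pos: [560.4, 43.7, 24.4]
orientation: [[-0.996, -0.052, -0.073], [0.074, -0.016, -0.997], [0.051, -0.998, 0.02]]
wrist_force: [1.0, -0.3, -1.3]
gripper_width: 0.597
```

Run:
```python
from h import *
go(lane(196,22),175.7);print(tolane(observe()["eef_pos"]))
```

```text
t 38.1 p [560.4  43.7  24.4] ang 175.76 down [-0.0522 -0.0164 -0.9985] w 0.597 F [ 1.  -0.3 -1.3]
 roll 0.0011 dp [ 1.9  2.5 -0.1] now-axes [ 1.9  2.5 -0.1]
[195.9  -2. ]
```

{"op": "arm_command", "data": {"gripper": [0,0,0,0,0,0], "dp": [[0.001,0.001,0],[0,0,0.005],[0,0,0.005],[0,0,0.003],[0,0,0],[0,0,0]], "roll": [0,0,0,0,0,0]}}

```text
t: 38.85
eef_pos: [559.4, 30.7, 24.4]
orientation: [[-0.996, -0.05, -0.073], [0.074, -0.015, -0.997], [0.049, -0.999, 0.019]]
wrist_force: [-0.3, 2.2, 1.2]
gripper_width: 0.595
```

```bash
python3 - <<'E'
from h import *
go(lane(182,22),175.7);print(tolane(observe()["eef_pos"]))
E
python3 look.py w20.png
```

```text
t 38.85 p [559.4  30.7  24.4] ang 175.77 down [-0.0499 -0.0153 -0.9986] w 0.595 F [-0.3  2.2  1.2]
 roll 0.0013 dp [1.8 2.5 0.8] now-axes [1.8 2.5 0.8]
[182.8  -2. ]
red [334.  12.] 1850 [548.1 -62.8  56. ] lane [88.8  2.3]
green [327. 145.] 7298 [553.1 -22.5  56. ] lane [129.3   0.3]
green [315. 288.] 5335 [560.7  29.3  56. ] lane [181.6  -3.4]
```

Contact felt and the load is off the fingers. Releasing and rising clear.

{"op": "arm_command", "data": {"gripper": [0,0.066,0.066,0.066,0.066,0.066,0.066,0.066,0.066], "dp": [[0,0.001,0],[0,0,0],[0,0,0],[0,0,0],[0,-0.02,0],[0,-0.035,0],[0,-0.04,0],[0,-0.04,0],[0,0,0]], "roll": [0,0,0,0,0,0,0,0,0]}}

```text
t: 40.02
eef_pos: [565.4, 32.5, 161.8]
orientation: [[-0.996, -0.052, -0.073], [0.074, -0.017, -0.997], [0.051, -0.998, 0.021]]
wrist_force: [0.2, -0.1, -0.0]
gripper_width: 0.772
```

```bash
python3 look.py w21.png
python3 - <<'E'
from h import *
im=get_image("top")
w=cv2.imread("pics/w21.png")
a=cv2.resize(im[130:280,150:530,::-1],(640,253),interpolation=cv2.INTER_CUBIC)
b=cv2.resize(w,(528,330))
b=cv2.copyMakeBorder(b,0,0,0,112,cv2.BORDER_CONSTANT)
cv2.imwrite("pics/fin.png",np.vstack([a,b]))
hsv=cv2.cvtColor(im,cv2.COLOR_RGB2HSV);C=cam("top")
m=cv2.inRange(hsv,(150,70,60),(179,255,255));m[:,:430]=0;m[:165]=0;m[250:]=0;m[:,520:]=0
k=np.argwhere(m)[:,::-1];print("pink",len(k),k.min(0),k.max(0),onplane(C,k.mean(0),40).round(),observe()["t"])
E
```

```text
red [321.  44.] 1695 [547.9 -73.7  56. ] lane [77.9  1.7]
green [319. 120.] 1510 [553.  -22.1  56. ] lane [129.7   0.5]
green [316. 191.] 1303 [558.6  30.   56. ] lane [182.1  -1.2]
pink 239 [467 194] [478 220] [ 495. -343.   40.] 40.125
```

View pics/fin.png

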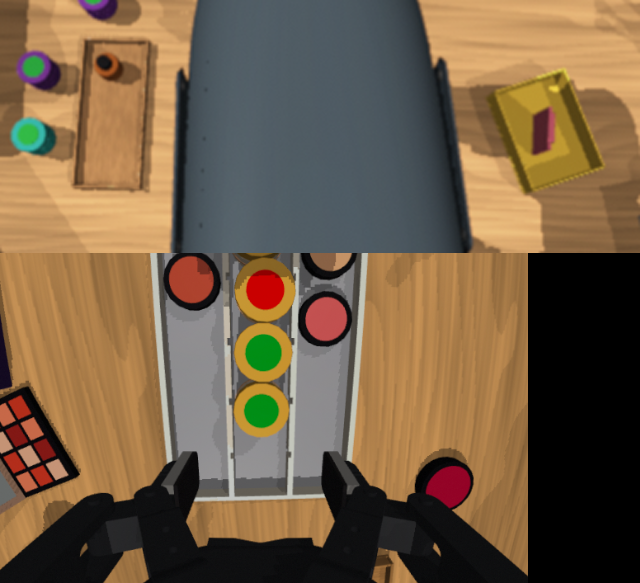

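The jars stand closed up in the lane at 78 / 130 / 182, with the first just out of view and last seen at 26. The divider stands in the yellow box at (543,130), and the serum and tins are in place. Handing in.

```bash
python3 -c "
from station import *
print(finish_job())"
```

```text
the job is handed in; nothing more can be done
None
```

I finished all the steps and handed the job in after about 40 s of robot time; no verdict was reported.

- **Divider:** I lifted it out of its grooves and let it go in the yellow box. It is standing or leaning near the box's centre.
- **Old jars:** I pushed them forward along the floor without lifting them, until the push stalled against the gold lip.
- **New jars:** I set both down behind the old ones and slid each forward until it touched the jar ahead.

**Last checks:** the jar centres measured 26, 78, 130 and 182 mm from the lip, which match the target positions, and all were within about 4 mm of the lane's centre line. The first jar was out of view in the final picture; its 26 mm comes from the picture taken just before I fetched the second new jar. The serum and the tins that could be seen had not moved. I did not check the spray bottle again, and the blush only by eye.

**What went wrong:**
- My first grip on a new jar was too high and off centre, so I let go and took it again.
- The gripper tilted gradually to about 3°, so the second new jar was lowered slightly tilted. It looked upright after release, but I did not measure its angle.

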